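# Put the probe thermometer away in its flip-cap tube

## Task

Put the probe thermometer away: first flip the cap of the largest tube in the rack right open, then lift the thermometer up and off its hook and lower it gently, probe down, until it stands on the bottom of that tube; let go and press the cap fully shut over it. Leave the brush hanging on its hook, the two small tubes shut, and the jug and cup where they stand.

Things in the scene. Friction and masses are not known exactly. Their poses are not given: they have to be found in the camera images.
- thermometer: probe thermometer hanging upright on either hook, 120 mm tall, 60 g: steel probe 8 mm thick, 58 mm long, under a flat white head 22 mm wide (y), 9 mm thick (x). The head has an eye (open along x, 12 mm wide) from 80 to 104 mm above the tip and a solid grip block 16 mm tall over it. Origin at the probe's tip, z up
- thermo_top (a point): centre of the top face of the thermometer's grip block, 120 mm above its tip
- thermo_eye (a point): centre of the thermometer's eye, 92 mm above its tip
- stand: steel hook stand, base 120 x 220 x 10 mm, crossbar along y at 165 mm height. Each of two hooks, 110 mm apart, is a 6 mm rod running 53 mm level from the crossbar to the stand's -x (axis 165 mm high), then rising 10 mm over its last 11 mm (top at 178 mm). Lift an eye about 14 mm, then draw it off to -x. Origin under the base's centre, below the crossbar
- hook_left (a point): resting place on the rod axis of the hook at the stand's +y side, 42 mm out from the crossbar
- hook_right (a point): the same on the hook at the stand's -y side
- rack: fixed wooden rack, 75 mm (x) by 250 mm (y), base 12 mm thick, rails up to 66 mm high, holding three aluminium tubes in a row along its y, 72 mm apart, in any order. Origin under its centre
- tube: largest (widest and tallest) tube, fixed upright in the rack: 37 mm outside, 32 mm inside diameter, 107 mm tall, with a flange 47 mm across at its rim, its inner floor 3 mm above its underside. Origin at the centre of its underside, 12 mm above the counter; z up. The thermometer standing in it sticks out 16 mm above its mouth
- tube_mouth (a point): centre of the large tube's rim, 107 mm above its underside
- tube_floor (a point): centre of the large tube's inner floor
- tube_cap (a joint): angle of the large tube's black cap: 0 shut, up to 2.4 rad open; stiff hinge, stays where left. Hollow round cap, 47 mm across, 26 mm tall, on the rim. The hinge axis is parallel to the tube's y, at rim height, 25 mm to +x of the tube's axis; the front swings up and over to +x
- tube_tab (a point): grip point on the cap's tab: the tab is 14 mm wide (y), 10 mm thick, and stands out 20 mm to the front (-x when shut) of the cap; this point is 7 mm from its free end, and when shut 36.5 mm to -x of the tube's axis and 7 mm above the rim
- small_a: a smaller tube in the rack, 29 mm across and 75 mm tall with a shut cap 18 mm tall and a 16 mm tab, to be left alone. Origin under its centre
- small_b: another smaller tube like it
- small_a_cap (a joint): angle of that small tube's cap, 0 shut, stays shut
- small_b_cap (a joint): angle of the other small tube's cap, 0 shut, stays shut
- brush: black cleaning brush, 120 mm tall, hanging by the same kind of eye on the other hook of the stand; bristle head 34 mm wide at its lower end, origin there. To be left hanging
- jug: steel milk jug, 84 mm across, 105 mm tall, with a handle at its +y; origin under its centre
- cup: white cup without handle, 72 mm across, 60 mm tall; origin under its centre

How it is judged:
By the outcome, as a careful person would: the job done as asked, in the order asked, and still so for the second after the job is handed in, with the robot touching nothing.
It also fails if it takes over 72 s, if anything falls off the work surface, if the arm or the gripper's body presses on something with over 40 N, if the wrist force passes 120 N, or if a joint passes its speed limit or range.

## Robot

A 6-joint arm with a two-finger parallel gripper is mounted at the origin on the work surface. World frame = base frame: x ahead of the robot, y to its left, z up, the work surface at z = 0. Lengths are in m, angles in degrees, forces in N, time in s.
With the tool pointing down it reaches from about 0.4 to 0.825 m from the base axis. Payload 7 kg.
Tool frame: the origin (TCP) lies on the centre line of the jaws, within the pads' length; the fingertips stand 19 mm ahead of it and the grasp point (between the pads) is the TCP; z points along the fingers, y is the line along which they close (so a half turn about z gives the same grasp; the last joint's range is limited). The gripper opens to 88 mm and grips with 3 to 60 N. Pads are 19 mm wide; open, the fingers measure 130 mm over their backs; the gripper's body (78 mm by 193 mm) begins 47 mm behind the grasp point.
Start: joints at [16.507, 20.546, 0.682, 0, -70.136, -16.507], TCP at [0.675, -0, 0.246] pointing down, gripper open.
Joint ranges: [-176.03, 176.03], [-82.01, 121.73], [-58.28, 71.71], [-173.87, 95.51], [-174.79, -0.11], [-173.66, 173.66]. Speed limits (degrees/s): [136.94, 136.94, 172.46, 180, 180, 180].

## Interface

Orientations are given as [roll, pitch, yaw] about the fixed x, y, z axes, in that order (R = Rz(yaw) Ry(pitch) Rx(roll)).
In Python, from plant import ctrl gives the robot as it stands.
- The arm moves only by the tool move_arm, never from a script. Its argument "motion" is a list of rows, each a list of 3 entries, a list of its own where there are three numbers: the shift along the tool's x, y, z in mm, then the turn, a rotation vector about the tool's x, y, z in degrees, then the closure, from 0 (fully open) to 1 (shut). A call has 1 to 10 rows; each row is the pose to reach, as a shift and turn from the pose commanded when the call began, along the tool's axes at that moment; what a row does not reach only later rows make up. A row lasts 1/12 s, in which the tool goes at most 41.7 mm and 7.16 degrees, less where a joint would pass 70% of its speed; a pose out of reach is approached as far as the arm can. A call with a gripper value outside its range is refused whole. The fingers move at their own pace and stop on an object; the grip force is fixed at half the most. Time passes only in rows, so rows that repeat a pose let the fingers close. It gives the time, the measured TCP pose, the force, the opening and the grip force at its end, in the units of the state.
- ctrl.get_obs(): the state, without advancing time (a new reading comes with each control period).
- ctrl.snapshot(name): name is "scene" or "side" or "wrist"; returns a dict with "color" (480x640x3 uint8, blue, green, red), "camera_matrix" (3x3 intrinsics, pixels), "cam_to_world" (4x4, takes a point from camera to world coordinates). Camera axes: x right, y up, looking along -z (the intrinsics and any distortion apply to the point x, -y, -z); pixel columns grow to the right and rows downward; lengths in m; the calibration is good to about 2 mm. A picture is of the moment at which its call begins. There is no depth.
- ctrl.close_job(): hands the job in; it is judged then, once.
The state is a dict: "clock": time; "joint_pos": joint angles; "qvel": joint speeds; "tau": joint torques, N m; "tool_pos": TCP position; "orientation": TCP orientation; "force": force on the tool from outside, world axes, zero at the start; "moment": the same for the moment, N m; "opening": finger opening in m; "gripper_force": force on a finger pad.
Only numpy, scipy, OpenCV 4.12 (cv2) and the standard library are available. Lean on these libraries where they do the work, as an engineer would, in place of code of your own. Each camera call takes 0.05 s, during which the arm holds its last target. There are 200 camera calls.

## Working session

There is one attempt and no reset: what is moved stays moved. The work goes in short steps, Python scripts to look and compute and a tool call to move; the robot and the scene stay as the last step left them, time stands still between calls to the robot, and variables do not carry over. Pictures are saved under pics/ and viewed, at most 10 in all, crops included, and the job is handed in when it is done.

Besides the shell and the picture viewer there is one more tool, called after "Emit:" by a JSON object that holds its "api" and its "payload", one argument or row to a line. move_arm: Moves the arm, as the interface text tells. Its arguments: {"type":"object","properties":{"motion":{"type":"array"}},"required":["motion"]}

```bash
mkdir -p pics; ls; cat > h.py <<'E'
import numpy as np, cv2
from plant import ctrl
def snap(name,fn):
    s=ctrl.snapshot(name); cv2.imwrite('pics/'+fn+'.png',s['color']); np.savez('pics/'+fn+'.npz',K=s['camera_matrix'],T=s['cam_to_world']); return s
def cal(fn):
    d=np.load('pics/'+fn+'.npz'); return d['K'],d['T']
def ray(fn,u,v):
    K,T=cal(fn); d=np.linalg.inv(K)@[u,v,1]; return T[:3,3],T[:3,:3]@[d[0],-d[1],-d[2]]
def atz(fn,u,v,z):
    o,d=ray(fn,u,v); return o+d*(z-o[2])/d[2]
def tri(*obs):
    A=np.zeros((3,3));b=np.zeros(3);R=[]
    for f,u,v in obs:
        o,d=ray(f,u,v);d=d/np.linalg.norm(d);P=np.eye(3)-np.outer(d,d);A+=P;b+=P@o;R.append((o,P))
    p=np.linalg.solve(A,b); return p,[np.linalg.norm(P@(p-o)) for o,P in R]
def proj(fn,p):
    K,T=cal(fn); c=T[:3,:3].T@(np.array(p)-T[:3,3]); q=K@[c[0],-c[1],-c[2]]; return q[:2]/q[2]
E
python3 - <<'E'
from h import *
for n in ["scene","side"]:
    s=snap(n,n+'0'); print(n,s['camera_matrix'],s['cam_to_world'].round(3),[k for k in s])
print(ctrl.get_obs())
E
```

```text
pics
scene [[487.49352557   0.         311.08373965]
 [  0.         487.49352557 239.6676357 ]
 [  0.           0.           1.        ]] [[-0.131 -0.567  0.813  1.248]
 [ 0.991 -0.079  0.104  0.1  ]
 [ 0.005  0.82   0.572  0.604]
 [ 0.     0.     0.     1.   ]] ['color', 'camera_matrix', 'cam_to_world']
side [[547.28439523   0.         313.0950418 ]
 [  0.         547.28439523 236.09733221]
 [  0.           0.           1.        ]] [[-0.915  0.243 -0.323  0.25 ]
 [-0.404 -0.555  0.727  0.779]
 [-0.002  0.796  0.605  0.771]
 [ 0.     0.     0.     1.   ]] ['color', 'camera_matrix', 'cam_to_world']
{'clock': 0.1, 'joint_pos': array([ 1.65059825e+01,  2.05868598e+01,  6.38254299e-01, -1.71983866e-02,
       -7.01357140e+01, -1.65076485e+01]), 'qvel': array([ 0.01472654,  0.01642744,  0.14217762,  0.05793938, -0.06829768,
       -0.07928964]), 'tau': array([-1.42273191e-03, -5.84165347e+01,  2.93752134e+01,  7.01551259e+00,
        1.01412315e-02, -6.66964229e-05]), 'tool_pos': array([ 6.74585336e-01, -4.01642064e-05,  2.44717528e-01]), 'orientation': array([ 1.79914562e+02, -8.45893834e-03, -9.00075155e+01]), 'force': array([ 0.12515609, -0.59225974, -1.09960755]), 'moment': array([-0.0710756 , -0.00274397,  0.04882907]), 'gripper_force': 0.0, 'opening': 0.08783941575467856}
```

View pics/scene0.png

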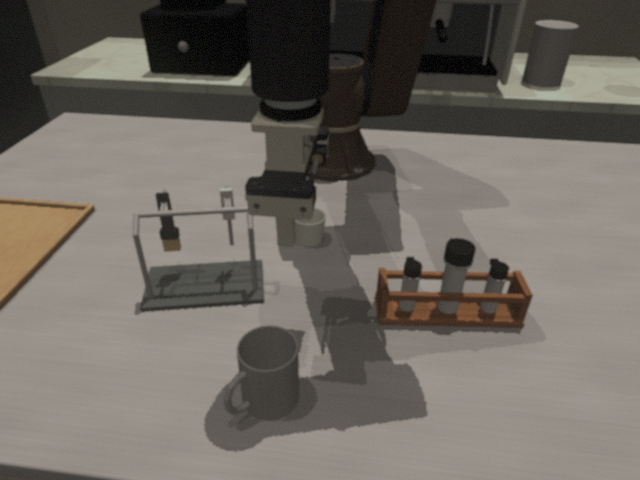

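View pics/side0.png

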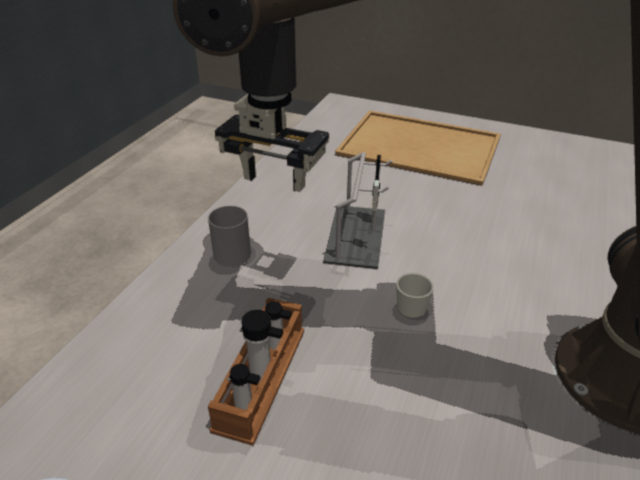

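```bash
python3 - <<'E'
from h import *
def c(fn,u,v,w,h,k): 
    im=cv2.imread(f'pics/{fn}.png')[v:v+h,u:u+w]; return cv2.resize(im,None,fx=k,fy=k,interpolation=cv2.INTER_CUBIC)
A=np.hstack([c('scene0',370,230,160,100,2.5*2/2),c('scene0',125,180,160,130,2.5)[:250]])
B=np.hstack([c('side0',200,290,133,150,3)[:450,:399],c('side0',310,145,133,150,3)[:450,:399]])
B=cv2.copyMakeBorder(B,0,0,0,2,0)
o=np.clip(1.8*np.vstack([A,B[:350]]).astype(float),0,255);cv2.imwrite('pics/crop1.png',o.astype(np.uint8)); print(o.shape)
E
```

```text
(600, 800, 3)
```

View pics/crop1.png

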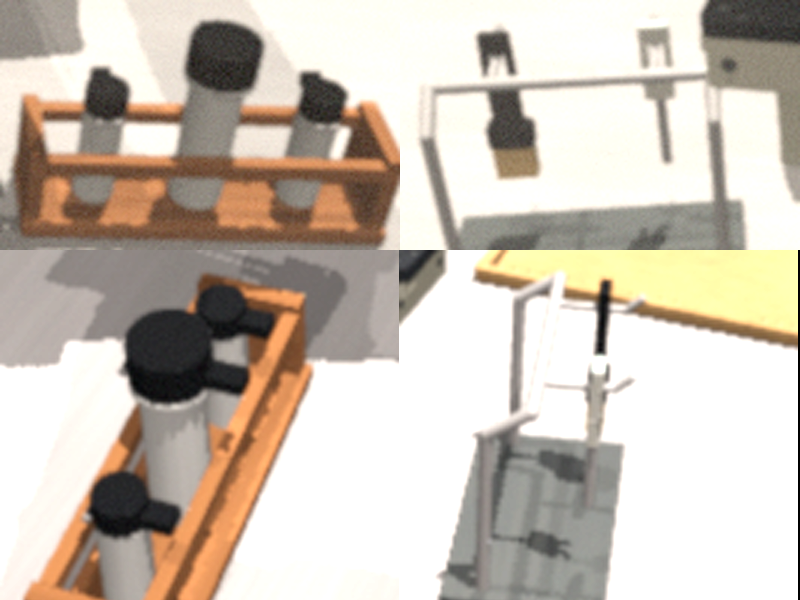

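```bash
python3 - <<'E'
from h import *
a=lambda x,y:('scene0',370+x/2.5,230+y/2.5)
b=lambda x,y:('scene0',125+(x-400)/2.5,180+y/2.5)
c=lambda x,y:('side0',200+x/3,290+(y-250)/3)
d=lambda x,y:('side0',310+(x-399)/3,145+(y-250)/3)
P=lambda n,*o:print(n,*[x.round(4) if hasattr(x,'round') else np.round(x,4) for x in tri(*o)])
P('captop .145',a(226,42),c(169,338)); print(atz(*a(226,42),.145),atz(*c(169,338),.145))
print('tabend',atz(*c(240,380),.126))
P('smallA .105',a(108,82),c(120,494)); P('smallB(y-?)',a(324,88),c(120,494))
print('sm1',atz(*a(108,84),.105),atz(*c(221,301),.105)); print('sm2',atz(*a(325,89),.105),atz(*c(119,494),.105))
print('rack front corners z0',atz(*a(20,236),0),atz(*a(385,243),0))
print('rack side corners',atz(*c(308,368),.0))
P('thermo top',b(655,27),d(598,360)); P('tip',b(668,161),d(590,506))
P('bar end -y',b(428,90),d(560,276));P('bar end +y',b(714,72),d(487,432))
P('brush top',b(492,34),d(607,283))
P('hook tip L',b(655,60),d(631,380))
print('hooktipL z.176',atz(*d(631,380),.175),'R',atz(*d(643,299),.175))
for q in [(464,218),(741,200)]: print('base back? z.01',atz(*b(*q),.01))
for q in [(468,436),(622,444)]: print('base side z.01',atz(*d(*q),.01))
print('base scene front',[atz('scene0',*q,0.0).round(3) for q in [(143,306),(264,297)]],[atz('side0',*q,0).round(3) for q in [(326,262),(379,265)]])
E
```

```text
captop .145 [0.5795 0.2588 0.143 ] [0. 0.]
[0.58238495 0.25815897 0.145     ] [0.57840323 0.26043791 0.145     ]
tabend [0.53954146 0.25650515 0.126     ]
smallA .105 [0.578  0.2407 0.0625] [0.0586 0.0586]
smallB(y-?) [0.5698 0.3316 0.1046] [0.0012 0.0012]
sm1 [0.584671   0.18776882 0.105     ] [0.58608304 0.18962675 0.105     ]
sm2 [0.5702849  0.33110153 0.105     ] [0.57042585 0.33330642 0.105     ]
rack front corners z0 [0.62823742 0.13876987 0.        ] [0.60073985 0.38891849 0.        ]
rack side corners [0.56115227 0.12804521 0.        ]
thermo top [ 0.5193 -0.144   0.1834] [0.0017 0.0017]
tip [ 0.516  -0.145   0.0627] [0.0006 0.0006]
bar end -y [ 0.5938 -0.2818  0.1638] [0.0001 0.0001]
bar end +y [ 0.5669 -0.0821  0.1658] [0.0135 0.0135]
brush top [ 0.5476 -0.2514  0.1835] [0. 0.]
hook tip L [ 0.5026 -0.1567  0.1547] [0.011 0.011]
hooktipL z.176 [ 0.49461764 -0.14467992  0.175     ] R [ 0.52028636 -0.25396772  0.175     ]
base back? z.01 [ 0.54110796 -0.30773708  0.01      ]
base back? z.01 [ 0.48838558 -0.09737647  0.01      ]
base side z.01 [ 0.65891466 -0.26410463  0.01      ]
base side z.01 [ 0.53924224 -0.30380856  0.01      ]
base scene front [array([ 0.639, -0.283,  0.   ]), array([ 0.586, -0.072,  0.   ])] [array([ 0.598, -0.073,  0.   ]), array([ 0.488, -0.11 ,  0.   ])]
```

Scene camera faces the robot. The rack is at +y with the large tube in the middle, yaw about 6°. The stand is at -y, yaw about 14°, with the thermometer on the left (+y) hook. Heights check out: cap top measures 143 mm (should be 145) and the thermometer is 121 mm long. Next I move over the tab.

Emit:
{"api": "move_arm", "payload": {
  "motion": [
    [[-256,135,0],[0,0,-96],0],
    [[-256,135,0],[0,0,-96],0],
    [[-256,135,0],[0,0,-96],0],
    [[-256,135,0],[0,0,-96],0],
    [[-256,135,0],[0,0,-96],0],
    [[-256,135,0],[0,0,-96],0],
    [[-256,135,0],[0,0,-96],0],
    [[-256,135,0],[0,0,-96],0],
    [[-256,135,0],[0,0,-96],0],
    [[-256,135,0],[0,0,-96],0]
  ]
}}

```text
clock: 0.93
tool_pos: [0.5392, 0.257, 0.2452]
orientation: [180.0, 0.0, -17.9]
force: [0.0, -0.7, -0.2]
opening: 0.0878
gripper_force: 0.0
```

Emit:
{"api": "move_arm", "payload": {
  "motion": [
    [[0,0,0],[0,0,-24],0.5],
    [[0,0,0],[0,0,-24],0.5],
    [[0,0,0],[0,0,-24],0.5],
    [[0,0,0],[0,0,-24],0.5],
    [[0,0,0],[0,0,-24],0.5],
    [[0,0,0],[0,0,-24],0.5]
  ]
}}

```text
clock: 1.43
tool_pos: [0.5398, 0.2559, 0.2452]
orientation: [180.0, 0.0, 5.5]
force: [0.4, 0.0, 0.1]
opening: 0.053
gripper_force: 0.0
```

```bash
python3 - <<'E'
from h import *
s=snap('wrist','w1'); o=ctrl.get_obs(); print(o['tool_pos'],o['orientation'],o['joint_pos'],o['opening'])
for n,p in dict(tab=(.5427,.2556,.126),top=(.579,.2595,.145)).items(): print(n,proj('w1',p))
print(s['cam_to_world'].round(3))
cv2.imwrite('pics/w1b.png',np.clip(1.8*s['color'].astype(float),0,255).astype(np.uint8))
E
```

```text
[0.53985957 0.25590505 0.24531886] [1.79984684e+02 2.41192656e-02 5.49858689e+00] [ 4.40855914e+01  1.33296998e+01 -9.49312884e+00 -3.33107011e-03
 -6.72055774e+01  5.14142900e+01] 0.048893562724423745
tab [324.43125494 232.46468359]
top [324.08097503 187.14294589]
[[ 0.095  0.949  0.299  0.621]
 [-0.995  0.091  0.028  0.265]
 [-0.    -0.3    0.954  0.384]
 [ 0.     0.     0.     1.   ]]
```

View pics/w1b.png

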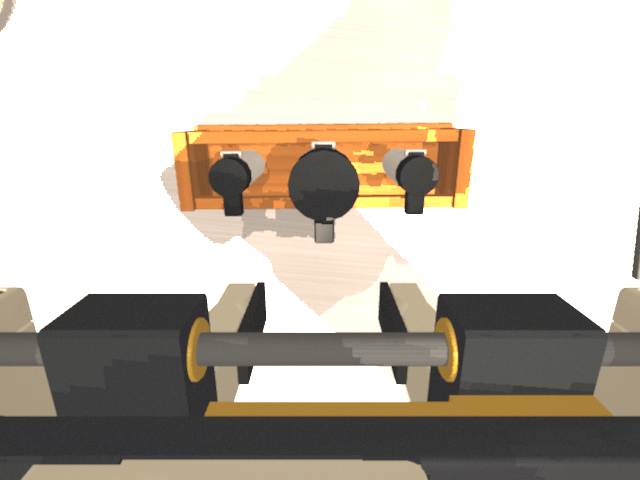

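Cap centre is at (324,186) and tab end at (324,242), which matches the prediction within 1 px. Descending onto the tab and gripping it.

Emit:
{"api": "move_arm", "payload": {
  "motion": [
    [[0,0,30],[0,0,0],0.5],
    [[0,0,60],[0,0,0],0.5],
    [[0,0,90],[0,0,0],0.5],
    [[0,0,105],[0,0,0],0.5],
    [[0,0,114],[0,0,0],0.5],
    [[0,0,114],[0,0,0],1],
    [[0,0,114],[0,0,0],1],
    [[0,0,114],[0,0,0],1],
    [[0,0,114],[0,0,0],1],
    [[0,0,114],[0,0,0],1]
  ]
}}

```text
clock: 2.32
tool_pos: [0.5405, 0.2562, 0.1329]
orientation: [-179.9, -0.1, 5.6]
force: [2.1, -6.8, 1.5]
opening: 0.0159
gripper_force: 4.3
```

Emit:
{"api": "move_arm", "payload": {
  "motion": [
    [[0,0,0],[0,0,0],1],
    [[0,0,0],[0,0,0],1],
    [[0,0,0],[0,0,0],1],
    [[0,0,0],[0,0,0],1]
  ]
}}

```text
clock: 2.65
tool_pos: [0.5405, 0.2551, 0.1328]
orientation: [179.9, -0.1, 5.6]
force: [1.1, -4.7, 2.8]
opening: 0.0134
gripper_force: 30.0
```

Emit:
{"api": "move_arm", "payload": {
  "motion": [
    [[0.9,0,-5.4],[0,0,0],1],
    [[2.2,0,-10.8],[0,0,0],1],
    [[4,0,-16],[0,0,0],1],
    [[6.2,0,-21.1],[0,0,0],1],
    [[8.9,0,-26],[0,0,0],1],
    [[11.9,0,-30.5],[0,0,0],1],
    [[15.4,0,-34.8],[0,0,0],1],
    [[19.2,0,-38.8],[0,0,0],1],
    [[23.4,0,-42.4],[0,0,0],1],
    [[27.8,0,-45.7],[0,0,0],1]
  ]
}}

```text
clock: 3.48
tool_pos: [0.5664, 0.2577, 0.1769]
orientation: [179.9, 0.2, 5.6]
force: [-2.2, -4.5, -5.3]
opening: 0.0134
gripper_force: 30.0
```

```bash
python3 - <<'E'
from h import *
s=snap('side','s1'); o=ctrl.get_obs(); print(o['tool_pos'],o['force'],o['opening'])
cv2.imwrite('pics/s1b.png',cv2.resize(np.clip(1.8*s['color'][200:450,130:430].astype(float),0,255).astype(np.uint8),None,fx=2,fy=2))
E
```

```text
[0.56730396 0.25781044 0.17748068] [-1.82209943 -5.80244065 -0.30029819] 0.01343181515449707
```

View pics/s1b.png

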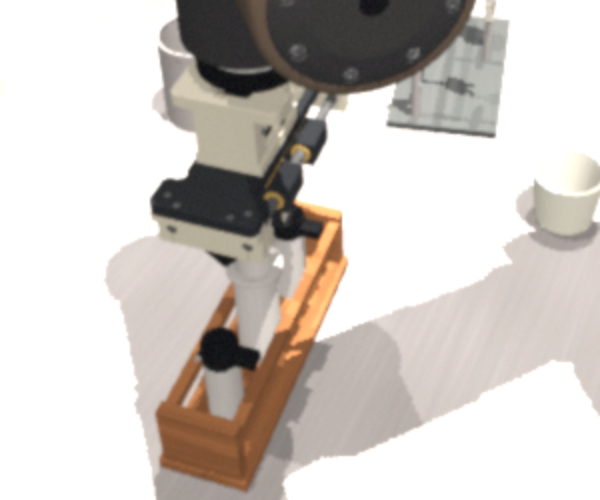

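Emit:
{"api": "move_arm", "payload": {
  "motion": [
    [[4.7,0,-2.8],[0,0,0],1],
    [[9.7,0,-5.3],[0,0,0],1],
    [[15,0,-7.3],[0,0,0],1],
    [[20.2,0,-8.9],[0,0,0],1],
    [[25.6,0,-10],[0,0,0],1],
    [[31.1,0,-10.6],[0,0,0],1],
    [[36.6,0,-10.7],[0,0,0],1],
    [[42.2,0,-10.3],[0,0,0],1],
    [[48,0,-9.5],[0,0,0],1],
    [[53,0,-8.2],[0,0,0],1]
  ]
}}

```text
clock: 4.37
tool_pos: [0.6192, 0.2631, 0.1853]
orientation: [179.9, 0.2, 5.6]
force: [-5.8, -3.9, 0.7]
opening: 0.0139
gripper_force: 30.5
```

Emit:
{"api": "move_arm", "payload": {
  "motion": [
    [[0,0,0],[0,0,0],0.6],
    [[0,0,0],[0,0,0],0.6],
    [[0,0,-20],[0,0,0],0.6],
    [[0,0,-45],[0,0,0],0.6],
    [[-20,0,-55],[0,0,0],1],
    [[-40,0,-50],[0,0,0],1],
    [[-40,0,-30],[0,0,0],1],
    [[-40,0,-10],[0,0,0],1],
    [[-40,0,-10],[0,0,0],1],
    [[-40,0,-10],[0,0,0],1]
  ]
}}

```text
clock: 5.2
tool_pos: [0.5805, 0.2603, 0.1957]
orientation: [180.0, -0.0, 5.7]
force: [-0.1, 1.3, 1.2]
opening: 0.0021
gripper_force: 0.0
```

```bash
python3 - <<'E'
from h import *
s=snap('wrist','w2'); o=ctrl.get_obs(); print(o['tool_pos'],o['force'],o['opening'])
s2=snap('scene','c2')
a=s['color'][60:360,120:520]; b=cv2.resize(s2['color'][180:330,360:560],(400,300))
cv2.imwrite('pics/w2b.png',np.clip(1.8*np.hstack([a,b]).astype(float),0,255).astype(np.uint8))
E
```

```text
[0.58119159 0.26058121 0.19667414] [ 0.45260322 -0.24459263  0.17259575] 0.0012058336881396463
```

View pics/w2b.png

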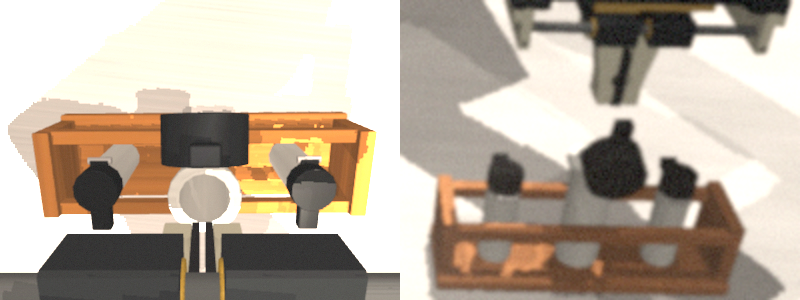

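The cap stands at about 100° and the bore is visible. Now I push it fully over with closed fingers.

Emit:
{"api": "move_arm", "payload": {
  "motion": [
    [[18,0,0],[0,0,0],1],
    [[25,0,1],[0,0,0],1],
    [[32,0,3],[0,0,0],1],
    [[38.5,0,5],[0,0,0],1],
    [[43,0,8],[0,0,0],1],
    [[47,0,11],[0,0,0],1],
    [[51,0,14],[0,0,0],1],
    [[54,0,16.5],[0,0,0],1],
    [[57,0,19],[0,0,0],1],
    [[57,0,19],[0,0,0],1]
  ]
}}

```text
clock: 6.13
tool_pos: [0.6374, 0.2654, 0.1755]
orientation: [180.0, 0.1, 5.6]
force: [0.0, -0.3, -0.3]
opening: 0.0007
gripper_force: 0.0
```

Emit:
{"api": "move_arm", "payload": {
  "motion": [
    [[2,0,1],[0,0,0],1],
    [[4,0,2],[0,0,0],1],
    [[6,0,4],[0,0,0],1],
    [[8,0,6],[0,0,0],1],
    [[9,0,7],[0,0,0],1],
    [[9,0,7],[0,0,0],1]
  ]
}}

```text
clock: 6.63
tool_pos: [0.6413, 0.2657, 0.1727]
orientation: [179.9, 0.4, 5.7]
force: [-30.5, -1.8, 30.2]
opening: 0.0007
gripper_force: 20.9
```

```bash
python3 - <<'E'
from h import *
o=ctrl.get_obs(); print(o['tool_pos'],o['force'],o['opening'])
s2=snap('scene','c3');s=snap('side','s3')
a=cv2.resize(s['color'][270:420,180:330],(400,400)); b=cv2.resize(s2['color'][200:320,400:520],(400,400))
cv2.imwrite('pics/w3b.png',np.clip(1.8*np.hstack([a,b]).astype(float),0,255).astype(np.uint8))
E
```

```text
[0.64132649 0.26569314 0.17269667] [-30.50912548  -1.75443767  30.20812261] 0.0007075939525154598
```

View pics/w3b.png

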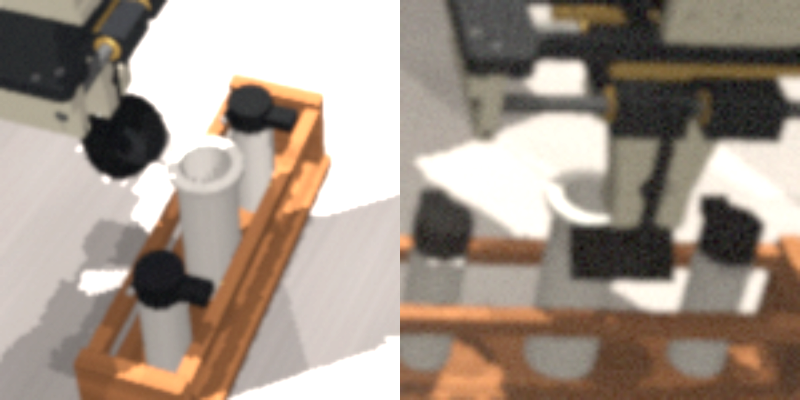

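Contact force of 30 N shows the cap is at its stop, right open. Retreating to above the thermometer.

Emit:
{"api": "move_arm", "payload": {
  "motion": [
    [[-15,0,-12],[0,0,0],1],
    [[-25,10,-50],[0,0,0],1],
    [[-40,40,-85],[0,0,0],0.3],
    [[-55,75,-115],[0,0,-8.3],0.3],
    [[-75,112,-115],[0,0,-8.3],0.3],
    [[-95,150,-115],[0,0,-8.3],0.3],
    [[-110,188,-115],[0,0,-8.3],0.3],
    [[-120,226,-115],[0,0,-8.3],0.3],
    [[-130,264,-115],[0,0,-8.3],0.3],
    [[-140,300,-115],[0,0,-8.3],0.3]
  ]
}}

```text
clock: 7.57
tool_pos: [0.536, -0.0448, 0.2854]
orientation: [180.0, -0.1, 14.0]
force: [1.0, -0.8, -0.2]
opening: 0.0484
gripper_force: 0.0
```

Emit:
{"api": "move_arm", "payload": {
  "motion": [
    [[-10,36,0],[0,0,0],0.3],
    [[-18,70,0],[0,0,0],0.3],
    [[-30,92,0],[0,0,0],0.3],
    [[-30,92,0],[0,0,0],0.3],
    [[-30,92,0],[0,0,0],0.3]
  ]
}}

```text
clock: 7.98
tool_pos: [0.5295, -0.141, 0.2847]
orientation: [180.0, -0.0, 13.8]
force: [0.0, 0.1, 0.7]
opening: 0.0612
gripper_force: 0.0
```

```bash
python3 - <<'E'
from h import *
s=snap('wrist','w4'); o=ctrl.get_obs(); print(o['tool_pos'],o['orientation'],o['opening'])
s3=snap('side','s4')
print(proj('w4',(.5193,-.144,.184)),proj('w4',(.516,-.145,.064)))
print('mouth',atz('side0',258.4,331.9,.119))
a=cv2.resize(s['color'],None,fx=1.25,fy=1.25)[:600]
cv2.imwrite('pics/w4b.png',np.clip(1.8*a.astype(float),0,255).astype(np.uint8))
E
```

```text
[ 0.52975406 -0.1400847   0.28475283] [ 1.79995569e+02 -4.27657235e-02  1.38413857e+01] 0.06126189939835106
[324.49042768 259.33517538] [323.93714594 219.50716601]
mouth [0.57572281 0.26199393 0.119     ]
```

View pics/w4b.png

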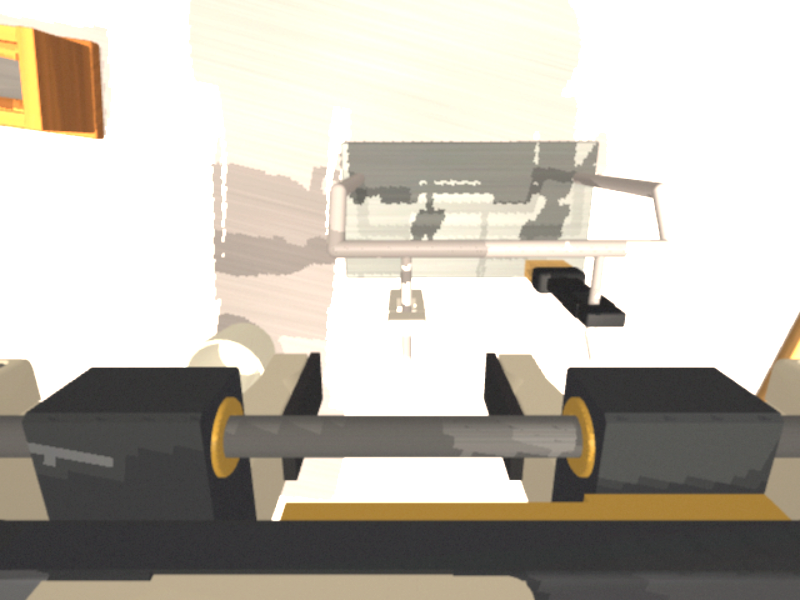

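```bash
python3 - <<'E'
from h import *
im=cv2.imread('pics/w4.png').astype(int)
g=im.mean(2).astype(int)
for c in (318,325,332): print(c,list(enumerate(g[225:290,c],225)))
for r in (238,246,250,254): print(r,list(enumerate(g[r,305:345],305)))
for q in [(325,250.4),(325,245),(325,257)]: print(q,atz('w4',*q,.184))
print(cal('w4')[1].round(3))
s=cv2.imread('pics/scene0.png').mean(2).astype(int)
print(s[184:250:2,212:240])
E
```

```text
318 [(225, np.int64(219)), (226, np.int64(221)), (227, np.int64(219)), (228, np.int64(217)), (229, np.int64(215)), (230, np.int64(203)), (231, np.int64(152)), (232, np.int64(98)), (233, np.int64(98)), (234, np.int64(98)), (235, np.int64(99)), (236, np.int64(99)), (237, np.int64(98)), (238, np.int64(109)), (239, np.int64(120)), (240, np.int64(123)), (241, np.int64(124)), (242, np.int64(123)), (243, np.int64(122)), (244, np.int64(123)), (245, np.int64(182)), (246, np.int64(213)), (247, np.int64(219)), (248, np.int64(215)), (249, np.int64(161)), (250, np.int64(98)), (251, np.int64(98)), (252, np.int64(98)), (253, np.int64(99)), (254, np.int64(99)), (255, np.int64(110)), (256, np.int64(166)), (257, np.int64(219)), (258, np.int64(236)), (259, np.int64(239)), (260, np.int64(238)), (261, np.int64(238)), (262, np.int64(237)), (263, np.int64(238)), (264, np.int64(237)), (265, np.int64(236)), (266, np.int64(233)), (267, np.int64(220)), (268, np.int64(211)), (269, np.int64(210)), (270, np.int64(212)), (271, np.int64(213)), (272, np.int64(212)), (273, np.int64(212)), (274, np.int64(212)), (275, 
[... 10072 characters left out ...]
144 142 142 142 144 143 144 142 143 146 142 142 143 143 144 140 128 103
   75  65  82 115 135 142 141 143 141 143]
 [143 141 141 142 141 143 142 143 144 141 143 143 143 145 143 142 135 109
   83  68  82 111 134 141 142 142 143 142]
 [143 141 142 143 142 142 141 143 142 142 144 142 141 142 143 142 138 116
   88  70  76 102 126 140 142 142 144 143]
 [142 143 142 140 143 144 143 141 143 142 143 142 141 144 142 142 138 128
  107  88  89 107 128 140 144 145 143 141]
 [143 144 144 142 141 142 141 143 142 144 142 142 143 144 143 144 142 142
  138 134 135 139 140 142 142 143 140 143]
 [143 141 144 145 144 142 145 143 143 143 145 144 144 144 146 142 146 145
  143 143 146 143 143 144 143 143 143 144]]
```

Bright top face of the block is rows 257–267, columns 310–340, so thermo_top ≈ (0.518, -0.1446), in agreement with the triangulation. Descending and gripping.

Emit:
{"api": "move_arm", "payload": {
  "motion": [
    [[-12.5,1.5,0],[0,0,0],0.4],
    [[-12.5,1.5,30],[0,0,0],0.4],
    [[-12.5,1.5,60],[0,0,0],0.4],
    [[-12.5,1.5,85],[0,0,0],0.4],
    [[-12.5,1.5,96],[0,0,0],0.4],
    [[-12.5,1.5,96],[0,0,0],0.4],
    [[-12.5,1.5,96],[0,0,0],1],
    [[-12.5,1.5,96],[0,0,0],1],
    [[-12.5,1.5,96],[0,0,0],1],
    [[-12.5,1.5,96],[0,0,0],1]
  ]
}}

```text
clock: 8.92
tool_pos: [0.5187, -0.144, 0.1897]
orientation: [180.0, -0.1, 13.9]
force: [-0.0, -0.2, 0.2]
opening: 0.0317
gripper_force: 0.0
```

Emit:
{"api": "move_arm", "payload": {
  "motion": [
    [[0,0,0],[0,0,0],1],
    [[0,0,0],[0,0,0],1],
    [[0,0,0],[0,0,0],1]
  ]
}}

```text
clock: 9.17
tool_pos: [0.5184, -0.1442, 0.1891]
orientation: [180.0, -0.1, 13.9]
force: [0.0, 0.5, 3.2]
opening: 0.0215
gripper_force: 30.0
```

Emit:
{"api": "move_arm", "payload": {
  "motion": [
    [[0,0,-5],[0,0,0],1],
    [[0,0,-10],[0,0,0],1],
    [[0,0,-14],[0,0,0],1],
    [[0,0,-14],[0,0,0],1],
    [[-5,0,-14],[0,0,0],1],
    [[-12,0,-14],[0,0,0],1],
    [[-20,0,-14],[0,0,0],1],
    [[-28,0,-14],[0,0,0],1],
    [[-36,0,-14],[0,0,0],1],
    [[-42,0,-14],[0,0,0],1]
  ]
}}

```text
clock: 10.0
tool_pos: [0.4759, -0.1545, 0.2025]
orientation: [-180.0, 0.0, 13.9]
force: [0.7, -0.3, -1.1]
opening: 0.0216
gripper_force: 30.0
```

Emit:
{"api": "move_arm", "payload": {
  "motion": [
    [[0,0,-15],[0,0,0],1],
    [[0,0,-40],[0,0,0],1],
    [[0,-10,-65],[0,0,0],1],
    [[0,-30,-82],[0,0,1],1],
    [[5,-55,-88],[0,0,2],1],
    [[15,-85,-88],[0,0,3],1],
    [[30,-115,-88],[0,0,4],1],
    [[50,-145,-88],[0,0,5],1],
    [[70,-175,-88],[0,0,6],1],
    [[90,-205,-88],[0,0,8],1]
  ]
}}

```text
clock: 10.83
tool_pos: [0.5151, 0.0678, 0.291]
orientation: [-180.0, -0.1, 5.9]
force: [0.8, 0.2, -0.5]
opening: 0.0212
gripper_force: 30.0
```

```bash
python3 - <<'E'
from h import *
o=ctrl.get_obs(); print(o['tool_pos'],o['orientation'],o['force'],o['opening'])
print('mouth w2',atz('w2',325.3,245,.119))
p=o['tool_pos'];y=np.radians(o['orientation'][2])
for t in [(.5785,.260)]:
    d=np.array(t)-p[:2]; print(d@[np.cos(y),np.sin(y)],d@[np.sin(y),-np.cos(y)])
E
```

```text
[0.51506913 0.06777828 0.29095327] [-1.79976126e+02 -5.83856959e-02  5.88545228e+00] [ 0.82087018  0.24249483 -0.48810191] 0.021188078654950364
mouth w2 [0.58833652 0.26028074 0.119     ]
0.08280692822957161 -0.1847042943416241
```

```bash
python3 - <<'E'
from h import *
g=cv2.imread('pics/w2.png').mean(2).astype(int)
print(g[215:300,325].tolist()); 
for r in (245,255,262): print(r,g[r,280:372].tolist())
for v in (240,245,250,255): print(v,atz('w2',325,v,.119).round(4))
for p in [(.5785,.26,.119)]:
  c=np.array(p);ex=np.array([.9945,.104,0]);ey=np.array([-.104,.9945,0])
  for r in (.016,.0235): print([proj('w2',c+s*e*r).round(1) for e in (ex,ey) for s in (-1,1)])
E
```

```text
[47, 44, 45, 45, 45, 45, 45, 43, 44, 43, 42, 35, 58, 103, 121, 133, 145, 145, 136, 114, 99, 98, 99, 100, 99, 100, 100, 99, 100, 100, 100, 100, 101, 100, 101, 100, 101, 101, 100, 101, 100, 100, 101, 100, 101, 100, 101, 100, 101, 100, 100, 100, 100, 101, 101, 101, 102, 102, 101, 100, 100, 100, 101, 101, 98, 99, 93, 154, 193, 191, 194, 193, 188, 180, 173, 170, 137, 83, 75, 76, 75, 77, 75, 74, 74]
245 [74, 72, 72, 73, 73, 71, 72, 72, 72, 82, 105, 120, 120, 122, 121, 121, 121, 121, 121, 120, 121, 120, 117, 104, 94, 93, 94, 95, 94, 97, 101, 104, 103, 99, 96, 97, 97, 97, 100, 98, 99, 99, 99, 99, 101, 100, 100, 99, 98, 99, 98, 98, 97, 97, 96, 96, 96, 95, 95, 93, 93, 93, 92, 92, 90, 100, 138, 158, 161, 161, 156, 156, 157, 158, 158, 159, 160, 158, 147, 132, 132, 138, 137, 136, 136, 135, 136, 135, 136, 136, 136, 136]
255 [109, 110, 108, 108, 111, 114, 113, 110, 113, 120, 121, 121, 121, 120, 122, 120, 121, 121, 121, 104, 90, 90, 92, 93, 95, 95, 95, 94, 96, 97, 97, 99, 100, 102, 102, 101, 102, 100, 100, 100, 99, 98, 100, 100, 99, 100, 100, 99, 98, 98, 97, 97, 98, 97, 97, 97, 96, 96, 95, 96, 94, 9
[... 155 characters left out ...]
60, 61, 60, 59, 60, 61, 64, 93, 113, 116, 117, 116, 116, 117, 116, 118, 119, 118, 103, 91, 91, 92, 94, 94, 95, 95, 94, 96, 96, 96, 97, 97, 97, 97, 100, 101, 101, 102, 101, 99, 99, 99, 100, 100, 100, 100, 99, 97, 98, 98, 98, 99, 98, 96, 95, 95, 95, 96, 94, 94, 94, 93, 92, 91, 91, 91, 93, 96, 120, 228, 244, 244, 218, 153, 153, 153, 154, 154, 154, 129, 105, 102, 103, 103, 103, 103, 101, 101, 104, 103, 104]
240 [0.5915 0.2608 0.119 ]
245 [0.5883 0.2605 0.119 ]
250 [0.5851 0.2601 0.119 ]
255 [0.5818 0.2598 0.119 ]
[array([324.3, 283.5]), array([324. , 235.4]), array([349.9, 259.8]), array([298.4, 260.1])]
[array([324.3, 294.2]), array([324. , 223.5]), array([362. , 259.7]), array([286.4, 260.2])]
```

Emit:
{"api": "move_arm", "payload": {
  "motion": [
    [[12,-28,0],[0,0,0],1],
    [[26,-58,0],[0,0,0],1],
    [[40,-88,0],[0,0,0],1],
    [[54,-118,0],[0,0,0],1],
    [[67,-146,0],[0,0,0],1],
    [[77,-168,0],[0,0,0],1],
    [[83,-181,0],[0,0,0],1],
    [[84.5,-184.7,0],[0,0,0],1],
    [[84.5,-184.7,0],[0,0,0],1],
    [[84.5,-184.7,0],[0,0,0],1]
  ]
}}

```text
clock: 11.67
tool_pos: [0.5799, 0.258, 0.2904]
orientation: [180.0, 0.0, 5.9]
force: [-0.0, -0.3, -0.4]
opening: 0.0214
gripper_force: 30.0
```

```bash
python3 - <<'E'
from h import *
o=ctrl.get_obs(); print(o['tool_pos'],o['orientation'],o['force'],o['opening'])
s=snap('side','s5');t=snap('scene','c5')
q=proj('s5',(.58,.26,.119)); print(q,proj('c5',(.58,.26,.119)))
p=o['tool_pos']; tip=p-[0,0,.125]; print('tip',proj('s5',tip),proj('c5',tip))
a=cv2.resize(s['color'][240:380,190:330],(400,400)); b=cv2.resize(t['color'][160:300,390:530],(400,400))
cv2.imwrite('pics/w5b.png',np.clip(1.8*np.hstack([a,b]).astype(float),0,255).astype(np.uint8))
E
```

```text
[0.57989844 0.25796209 0.29042227] [1.79984294e+02 2.62387431e-02 5.90611983e+00] [-0.04248921 -0.27729733 -0.3788789 ] 0.021412832531442896
[256.64159663 330.25574741] [458.52691203 258.84624562]
tip [255.39594237 308.76556226] [462.39921202 235.4991964 ]
```

View pics/w5b.png

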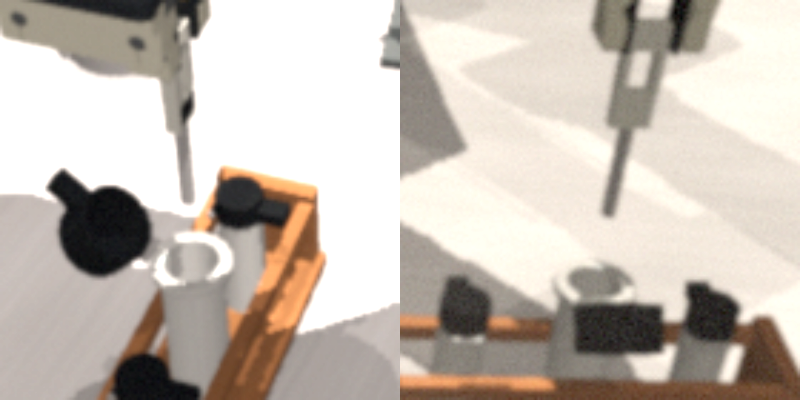

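Emit:
{"api": "move_arm", "payload": {
  "motion": [
    [[1,-2,5],[0,0,0],1],
    [[1,-2,20],[0,0,0],1],
    [[1,-2,40],[0,0,0],1],
    [[1,-2,60],[0,0,0],1],
    [[1,-2,80],[0,0,0],1],
    [[1,-2,100],[0,0,0],1],
    [[1,-2,118],[0,0,0],1],
    [[1,-2,132],[0,0,0],1],
    [[1,-2,140],[0,0,0],1],
    [[1,-2,144],[0,0,0],1]
  ]
}}

```text
clock: 12.6
tool_pos: [0.5806, 0.2601, 0.1452]
orientation: [180.0, 0.1, 5.9]
force: [-0.6, -0.2, -0.1]
opening: 0.0215
gripper_force: 30.0
```

Emit:
{"api": "move_arm", "payload": {
  "motion": [
    [[0,0,1],[0,0,0],1],
    [[0,0,2],[0,0,0],1],
    [[0,0,3],[0,0,0],1],
    [[0,0,3],[0,0,0],1]
  ]
}}

```text
clock: 12.93
tool_pos: [0.5814, 0.2611, 0.1442]
orientation: [-180.0, -0.1, 5.9]
force: [0.1, -0.6, -0.2]
opening: 0.0216
gripper_force: 30.0
```

Emit:
{"api": "move_arm", "payload": {
  "motion": [
    [[0,0,1],[0,0,0],1],
    [[0,0,2],[0,0,0],1],
    [[0,0,2],[0,0,0],1]
  ]
}}

```text
clock: 13.18
tool_pos: [0.581, 0.2609, 0.1415]
orientation: [-180.0, -0.0, 5.9]
force: [0.1, 0.5, -0.4]
opening: 0.0216
gripper_force: 30.0
```

Emit:
{"api": "move_arm", "payload": {
  "motion": [
    [[0,0,1],[0,0,0],1],
    [[0,0,1],[0,0,0],1],
    [[0,0,1],[0,0,0],1]
  ]
}}

```text
clock: 13.43
tool_pos: [0.5811, 0.2609, 0.1404]
orientation: [180.0, 0.0, 5.9]
force: [0.4, -1.0, 0.1]
opening: 0.0216
gripper_force: 30.0
```

Emit:
{"api": "move_arm", "payload": {
  "motion": [
    [[0,0,0.5],[0,0,0],1],
    [[0,0,1],[0,0,0],1],
    [[0,0,1],[0,0,0],1]
  ]
}}

```text
clock: 13.68
tool_pos: [0.5817, 0.2611, 0.1403]
orientation: [-180.0, -0.1, 5.9]
force: [0.1, -1.1, 4.9]
opening: 0.0214
gripper_force: 30.0
```

4.9 N of contact at TCP z = 0.140, exactly where the tip should meet the floor. Releasing and rising.

Emit:
{"api": "move_arm", "payload": {
  "motion": [
    [[0,0,0],[0,0,0],0.6],
    [[0,0,0],[0,0,0],0.5],
    [[0,0,0],[0,0,0],0.4],
    [[0,0,-5],[0,0,0],0.4],
    [[0,0,-20],[0,0,0],0.4],
    [[0,0,-45],[0,0,0],0.4],
    [[0,0,-75],[0,0,0],0.4],
    [[0,0,-75],[0,0,0],0.4]
  ]
}}

```text
clock: 14.35
tool_pos: [0.5837, 0.2622, 0.221]
orientation: [-179.8, -0.5, 6.0]
force: [1.6, 0.3, 1.3]
opening: 0.0528
gripper_force: 0.0
```

```bash
python3 - <<'E'
from h import *
o=ctrl.get_obs(); print(o['tool_pos'],o['orientation'],o['force'],o['opening'],o['joint_pos'])
s=snap('side','s6');t=snap('scene','c6');w=snap('wrist','w6')
a=cv2.resize(s['color'][290:390,190:290],(400,400)); b=w['color'][60:360,120:520]; b=np.vstack([b,np.zeros((100,400,3),np.uint8)])
cv2.imwrite('pics/w6b.png',np.clip(1.8*np.hstack([a,b]).astype(float),0,255).astype(np.uint8))
E
```

```text
[0.58366245 0.2621533  0.22102829] [-179.81798528   -0.46720139    5.97567806] [1.62811811 0.28108375 1.29269246] 0.05276569420168954 [ 41.70439511  17.89026319  -6.53146999   0.13788391 -65.0927725
  54.21448503]
```

View pics/w6b.png

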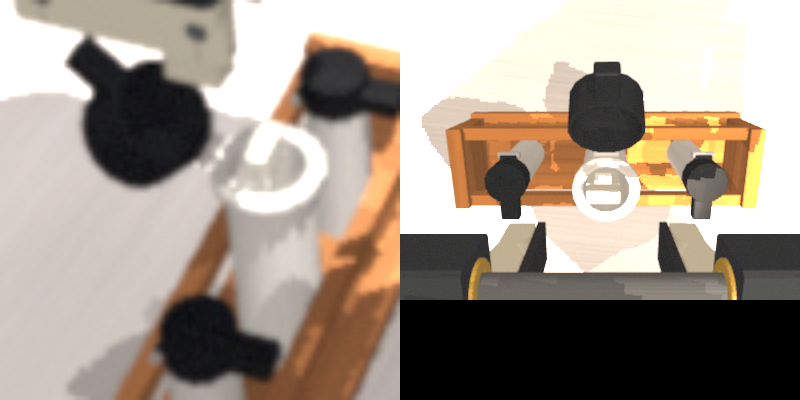

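The thermometer stands in the tube, leaning slightly against the wall, and the cap is wide open. Next I go behind the cap with closed fingers.

Emit:
{"api": "move_arm", "payload": {
  "motion": [
    [[0,0,-5],[0,0,0],1],
    [[15,0,-5],[0,0,0],1],
    [[40,0,-5],[0,0,0],1],
    [[65,0,-5],[0,0,0],1],
    [[88,0,-5],[0,0,0],1],
    [[103,0,-5],[0,0,0],1],
    [[103,0,5],[0,0,0],1],
    [[103,0,30],[0,0,0],1],
    [[103,0,50],[0,0,0],1],
    [[103,0,50],[0,0,0],1]
  ]
}}

```text
clock: 15.33
tool_pos: [0.6804, 0.2701, 0.1582]
orientation: [179.8, 0.5, 5.9]
force: [-0.2, -1.3, -2.4]
opening: 0.0007
gripper_force: 0.0
```

Emit:
{"api": "move_arm", "payload": {
  "motion": [
    [[0,0,0],[0,0,0],1],
    [[0,0,0],[0,0,0],1]
  ]
}}

```text
clock: 15.5
tool_pos: [0.6838, 0.2717, 0.1654]
orientation: [180.0, -0.0, 5.9]
force: [0.4, -0.6, 0.6]
opening: 0.0003
gripper_force: 0.0
```

Emit:
{"api": "move_arm", "payload": {
  "motion": [
    [[-10,0,0],[0,0,0],1],
    [[-17,0,0],[0,0,0],1],
    [[-23,0,0],[0,0,0],1],
    [[-28,0,0],[0,0,0],1],
    [[-33,0,-2],[0,0,0],1],
    [[-38,0,-4],[0,0,0],1],
    [[-43,0,-7],[0,0,0],1],
    [[-48,0,-10],[0,0,0],1],
    [[-54,0,-13.5],[0,0,0],1],
    [[-60,0,-15],[0,0,0],1]
  ]
}}

```text
clock: 16.33
tool_pos: [0.6299, 0.2673, 0.1879]
orientation: [-179.7, -1.0, 6.0]
force: [10.1, -0.6, 21.2]
opening: 0.0002
gripper_force: 10.3
```

```bash
cat > capfit.py <<'E'
from h import *
C=np.array([.580,.260,.119]);ex=np.array([.9945,.104,0]);ey=np.array([-.104,.9945,0])
def capmask(fn,th):
    m=np.zeros((480,640),np.uint8); c,s=np.cos(th),np.sin(th)
    def hull(P):
        W=[C+ex*(.025-a*c+h*s)+ey*y+np.array([0,0,1])*(a*s+h*c) for a,y,h in P]
        q=np.array([proj(fn,w) for w in W]).astype(np.float32); cv2.fillConvexPoly(m,cv2.convexHull(q).astype(np.int32),1)
    hull([(.025+.0235*np.cos(t),.0235*np.sin(t),h) for t in np.linspace(0,6.28,40) for h in (0,.026)])
    hull([(a,y,h) for a in (.045,.0685) for y in (-.007,.007) for h in (.002,.012)])
    return m.astype(bool)
def fit(fn,thr=42):
    g=cv2.imread(f'pics/{fn}.png').mean(2); d=g<thr; R=[]
    for deg in range(0,141,5):
        m=capmask(fn,np.radians(deg)); ring=cv2.dilate(m.astype(np.uint8),np.ones((7,7)))>0
        R.append((round(d[m].mean()-d[ring&~m].mean(),2),round(d[m].mean(),2),deg))
    return sorted(R)[::-1][:4]
E
python3 - <<'E'
from capfit import *
snap('side','s7');snap('scene','c7')
for f in ('side0','s5','s6','s7','scene0','c5','c6','c7'): print(f,fit(f))
o=ctrl.get_obs();print(o['tool_pos'],o['force'])
E
```

```text
side0 [(np.float64(0.74), np.float64(0.85), 0), (np.float64(0.64), np.float64(0.82), 5), (np.float64(0.43), np.float64(0.76), 10), (np.float64(0.29), np.float64(0.66), 25)]
s5 [(np.float64(0.79), np.float64(0.8), 135), (np.float64(0.79), np.float64(0.79), 140), (np.float64(0.71), np.float64(0.78), 130), (np.float64(0.61), np.float64(0.75), 125)]
s6 [(np.float64(0.76), np.float64(0.76), 140), (np.float64(0.76), np.float64(0.76), 135), (np.float64(0.68), np.float64(0.74), 130), (np.float64(0.58), np.float64(0.71), 125)]
s7 [(np.float64(0.76), np.float64(0.78), 80), (np.float64(0.73), np.float64(0.75), 85), (np.float64(0.71), np.float64(0.78), 75), (np.float64(0.66), np.float64(0.7), 90)]
scene0 [(np.float64(0.75), np.float64(0.75), 0), (np.float64(0.72), np.float64(0.72), 5), (np.float64(0.7), np.float64(0.7), 10), (np.float64(0.67), np.float64(0.67), 15)]
c5 [(np.float64(0.82), np.float64(0.84), 140), (np.float64(0.73), np.float64(0.75), 135), (np.float64(0.65), np.float64(0.66), 130), (np.float64(0.58), np.float64(0.61), 125)]
c6 [(np.float64(0.79), np.float64(0.83), 140), (np.float64(0.74), np.float64(0.74), 135), (np.float64(0.66), np.float64(0.66), 130), (np.float64(0.61), np.float64(0.62), 125)]
c7 [(np.float64(0.52), np.float64(0.59), 85), (np.float64(0.52), np.float64(0.59), 80), (np.float64(0.51), np.float64(0.6), 90), (np.float64(0.49), np.float64(0.61), 95)]
[0.62904716 0.26715521 0.1882892 ] [ 7.41738036 -1.39954069 19.2130304 ]
```

θ ≈ 80°, with the fingertip riding on the cap's front corner. I'll re-seat it on the cap's top face and continue.

Emit:
{"api": "move_arm", "payload": {
  "motion": [
    [[6,0,-16],[0,0,0],1],
    [[22,0,-22],[0,0,0],1],
    [[28,0,-8],[0,0,0],1],
    [[28,0,5],[0,0,0],1],
    [[28,0,5],[0,0,0],1],
    [[18,0,5],[0,0,0],1],
    [[11,0,4],[0,0,0],1],
    [[4,0,1.5],[0,0,0],1],
    [[-2,0,0],[0,0,0],1],
    [[-7,0,-0.5],[0,0,0],1]
  ]
}}

```text
clock: 17.27
tool_pos: [0.6164, 0.2649, 0.1816]
orientation: [-179.9, -0.1, 6.0]
force: [0.5, 0.6, 1.0]
opening: 0.0005
gripper_force: 0.5
```

```bash
python3 - <<'E'
from capfit import *
snap('side','s8')
print(fit('s8'))
o=ctrl.get_obs();p=o['tool_pos'];d=p-C;print(p,o['force'],'lead rel hinge',d@ex-.025-.0095,'tip',d[2]-.019)
E
```

```text
[(np.float64(0.69), np.float64(0.71), 55), (np.float64(0.68), np.float64(0.74), 60), (np.float64(0.57), np.float64(0.65), 50), (np.float64(0.45), np.float64(0.63), 45)]
[0.61571033 0.26476158 0.18152607] [-1.86972746 -0.250941    0.20124041] lead rel hinge 0.0015091268894463442 tip 0.04352607416817987
```

Emit:
{"api": "move_arm", "payload": {
  "motion": [
    [[-5,0,0],[0,0,0],1],
    [[-10,0,0.5],[0,0,0],1],
    [[-15,0,2],[0,0,0],1],
    [[-20,0,4],[0,0,0],1],
    [[-25,0,7],[0,0,0],1],
    [[-30,0,10],[0,0,0],1],
    [[-33,0,12],[0,0,0],1],
    [[-36,0,15],[0,0,0],1],
    [[-38,0,17],[0,0,0],1],
    [[-39,0,18],[0,0,0],1]
  ]
}}

```text
clock: 18.15
tool_pos: [0.5803, 0.2608, 0.1641]
orientation: [-180.0, -0.3, 6.0]
force: [3.7, -4.3, 14.0]
opening: 0.0003
gripper_force: 6.8
```

```bash
python3 - <<'E'
from capfit import *
snap('side','s9')
print(fit('s9'))
o=ctrl.get_obs();p=o['tool_pos'];d=p-C;print(p,o['force'],'lead rel hinge',d@ex-.025-.0095,'tip',d[2]-.019)
E
```

```text
[(np.float64(0.28), np.float64(0.6), 0), (np.float64(0.24), np.float64(0.74), 60), (np.float64(0.23), np.float64(0.68), 55), (np.float64(0.2), np.float64(0.76), 80)]
[0.58032306 0.26079696 0.16419637] [ 3.48792151 -2.71004038  8.7084467 ] lead rel hinge -0.034095835379723494 tip 0.026196374423060543
```

Emit:
{"api": "move_arm", "payload": {
  "motion": [
    [[-3,0,3],[0,0,0],1],
    [[-3,0,6],[0,0,0],1],
    [[-3,0,8],[0,0,0],1],
    [[-3,0,8],[0,0,0],1],
    [[-3,0,8],[0,0,0],1]
  ]
}}

```text
clock: 18.62
tool_pos: [0.5801, 0.2609, 0.1635]
orientation: [-179.9, -0.8, 6.1]
force: [-6.4, -8.2, 47.3]
opening: 0.0002
gripper_force: 24.2
```

Firm stop at cap-top height (tip 25.5 mm above the rim). Retracting and checking.

Emit:
{"api": "move_arm", "payload": {
  "motion": [
    [[3,0,-5],[0,0,0],1],
    [[3,0,-20],[0,0,0],1],
    [[0,0,-50],[0,0,0],1],
    [[-10,30,-80],[0,0,0],1],
    [[-20,65,-95],[0,0,0],1],
    [[-30,100,-105],[0,0,0],1],
    [[-30,135,-105],[0,0,0],1],
    [[-30,160,-105],[0,0,0],1],
    [[-30,160,-105],[0,0,0],1]
  ]
}}

```text
clock: 19.37
tool_pos: [0.5613, 0.0944, 0.2591]
orientation: [180.0, 0.0, 5.8]
force: [-0.6, 0.1, -0.5]
opening: 0.0002
gripper_force: 0.0
```

```bash
python3 - <<'E'
from capfit import *
snap('side','s10');snap('scene','c10')
for f in ('side0','s10','scene0','c10'):
    d=cv2.imread(f'pics/{f}.png').mean(2)<42
    m=[capmask(f,np.radians(t)) for t in (0,2,4,6,8,12)]
    print(f,[round(d[x].mean()-d[(cv2.dilate(x.astype(np.uint8),np.ones((7,7)))>0)&~x].mean(),3) for x in m])
for a,b,(u,v,w,h) in (('side0','s10',(205,290,100,150)),('scene0','c10',(375,235,155,95))):
    A,B=[cv2.GaussianBlur(cv2.imread(f'pics/{x}.png'),(5,5),0)[v:v+h,u:u+w].mean(2) for x in (a,b)]
    D=np.abs((A<42)*1-(B<42)*1); print('dark mask changes px',D.sum(),'of',(A<42).sum(), 'where',np.argwhere(D).mean(0) if D.sum() else '')
for x in('brush0',): 
    A,B=[cv2.imread(f'pics/{q}.png')[185:260,150:190].mean(2) for q in('scene0','c10')]; print('brush diff',np.abs(A-B).mean(),(np.abs(A-B)>25).sum())
    A,B=[cv2.imread(f'pics/{q}.png')[320:440,220:310].mean(2) for q in('scene0','c10')]; print('jug diff',np.abs(A-B).mean(),(np.abs(A-B)>25).sum())
    A,B=[cv2.imread(f'pics/{q}.png')[270:320,390:440].mean(2) for q in('side0','s10')]; print('cup diff',np.abs(A-B).mean(),(np.abs(A-B)>25).sum())
o=ctrl.get_obs();print(o['tool_pos'],o['force'])
E
```

```text
side0 [np.float64(0.739), np.float64(0.73), np.float64(0.662), np.float64(0.595), np.float64(0.503), np.float64(0.36)]
s10 [np.float64(0.741), np.float64(0.699), np.float64(0.611), np.float64(0.527), np.float64(0.446), np.float64(0.308)]
scene0 [np.float64(0.746), np.float64(0.741), np.float64(0.735), np.float64(0.718), np.float64(0.702), np.float64(0.681)]
c10 [np.float64(0.757), np.float64(0.753), np.float64(0.747), np.float64(0.73), np.float64(0.713), np.float64(0.692)]
dark mask changes px 607 of 1664 where [44.87644152 79.10708402]
dark mask changes px 376 of 1344 where [59.46276596 52.13829787]
brush diff 6.4044444444444455 0
jug diff 14.434104938271606 2542
cup diff 13.908266666666666 606
[0.56163776 0.09702943 0.2586866 ] [0.13740834 0.41814913 0.18370691]
```

```bash
python3 -c "
from plant import ctrl
print(ctrl.close_job())"
```

```text
the job is handed in; nothing more can be done
None
```

The thermometer stands on the floor of the large tube with its cap pressed fully shut. The brush still hangs on its hook; I never touched the small tubes, jug or cup, but shadows kept the end image comparison from confirming those. The job was handed in at about 19 s.

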